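Set up a repaired suitcase lock for inspection on the slide-rail camera bench

ROBOT

A 6-joint arm with a two-finger parallel gripper is mounted at the origin on the work surface. World frame = base frame: x ahead of the robot, y to its left, z up, the work surface at z = 0. Lengths are in m, angles in rad, forces in N, time in s.
With the tool pointing down it reaches from about 0.35 to 1 m from the base axis. Payload 7.1 kg.
Tool frame: the origin (TCP) lies at the very end of the fingers, on their centre line; the grasp point (between the pads) lies 19 mm behind it; z points along the fingers, y is the direction in which the jaws open and shut (so a half turn about z gives the same grasp; the last joint's range is limited). The gripper opens to 85 mm and grips with 20 to 120 N. Pads are 22 mm wide; open, the fingers measure 114 mm over their backs; the gripper's body (76 mm by 85 mm) begins 54 mm behind the grasp point. The pads swing forward as they close: fully open they stand 13 mm farther back than shut.
Start: joints at [-1.312, 0.423, 1.63, -0, 1.089, -0.019], TCP at [0.171, -0.601, 0.231] pointing down, gripper open.
Joint ranges: [-3, 3], [-0.9, 2.11], [0.09, 2.58], [-1.31, 4.45], [0.11, 2.69], [-2.54, 2.54]. Speed limits (rad/s): [2.39, 2.39, 3.01, 3.14, 3.14, 3.14].

INTERFACE

Orientations are given as [roll, pitch, yaw] about the fixed x, y, z axes, in that order (R = Rz(yaw) Ry(pitch) Rx(roll)).
In Python, from plant import ctrl gives the robot as it stands. The module is installed in compiled form; this text tells all that it offers.
- The arm moves only by the tool send_rows, never from a script. Its argument "targets" is a list that holds one entry, the list of rows, each a list of 7 numbers: the shift along the tool's x, y, z in cm, then the turn, a rotation vector about the tool's x, y, z in degrees, then the closure, from -1 (fully open) to 1 (shut). A call has 1 to 12 rows; each row is the pose to reach, as a shift and turn from the pose commanded when the call began, along the tool's axes at that moment; what a row does not reach only later rows make up. A row lasts 1/10 s, in which the tool goes at most 50 mm and 8.59 degrees, less where a joint would pass 70% of its speed; a pose out of reach is approached as far as the arm can. A call with a gripper value outside its range is refused whole. The fingers move at their own pace and stop on an object; "force" is the grip in N (left out, the last holds). Time passes only in rows, so rows that repeat a pose let the fingers close. It gives the time, the measured TCP pose, the force and the opening at its end, in the units of the state.
- ctrl.get_state(): the state, without advancing time (a new reading comes with each control period).
- ctrl.capture(name): name is "side" or "top"; returns a dict with "img" (400x640x3 uint8, red, green, blue), "range_z" (400x640 float32, m along the optical axis (not along the pixel's ray), 0 where there is no reading), "mtx" (3x3 intrinsics, pixels), "world_from_camera" (4x4, takes a point from camera to world coordinates). Camera axes: x right, y up, looking along -z (the intrinsics and any distortion apply to the point x, -y, -z); pixel columns grow to the right and rows downward; lengths in m; the calibration is good to about 2 mm. A picture is of the moment at which its call begins.
- ctrl.close_job(): hands the job in, once; it reports no verdict.
The state is a dict: "clock": time; "joint_positions": joint angles; "joint_vel": joint speeds; "effort": joint torques, N m; "tcp_pos": TCP position; "eef_rot": TCP orientation; "force": force on the tool from outside, world axes, zero at the start; "moment": the same for the moment, N m; "grip_width": opening from 0.0 (shut) to 1.0 (fully open).
Only numpy, scipy, OpenCV 4.12 (cv2) and the standard library are available. Lean on these libraries where they do the work, as an engineer would, in place of code of your own. Each camera call takes 0.05 s, during which the arm holds its last target.

TASK

Set the repaired silver suitcase lock up for inspection: lay it gently, right side up, on the slide carriage's turntable inside the white corner marks with its latch tongue pointing along the white arrow, without turning the turntable, then slide the carriage fully home against the camera. Turn the focus knob on top of the camera so that its white pointer is at the red index tab, and switch the lamp on by throwing the yellow-tipped toggle fully over. Leave the index tab and everything else on the desk where it is.

Things in the scene. Friction and masses are not known exactly. Their poses are not given: they have to be found in the camera images.
- bench: inspection bench fixed to the desk: steel slide rail on a foot 90 x 540 mm, with a grey camera head (125 x 125 mm, top at 147 mm) at one end, lens looking along the rail. Origin on the desk under the rail, z up, the rail along y; loading end toward +y (end plate at y = 0.22), camera toward -y (y -0.300 to -0.175, lens front at -0.157).
- carriage (a joint): travel of the carriage along the rail, m: 0 at the outer (loading) end, 0.160 fully home against the camera's buffer; it moves along the bench's -y as the value grows. Starts at 0 to 0.05. Friction about 3 N, stays where left. Its deck is 150 mm (bench x) x 206 mm, top 60 mm above the desk.
- carriage_grip (a point): centre of the black upright grip of the carriage, a cylinder 22 mm in diameter and 36 mm tall (its top 120 mm above the desk, its underside 84 mm), standing at the outer end of the carriage, 110 mm from the turntable's axis. Pinch it from above, or push it along the rail.
- turntable: free turntable on the carriage: black disc 152 mm in diameter, 10 mm thick, upper face 74 mm above the desk. Origin at its underside's centre, x along its white arrow, z up. White corner marks outline a lock centred on it, length along the arrow. The arrow starts within 3 degrees of the lens (bench -y) and must stay within 8; friction only 0.015 N m. Travels with the carriage.
- lock: silver suitcase lock body, a block 110 x 50 x 30 mm (x, y, z), 0.3 to 0.5 kg, lying on the desk; it has three black number wheels and a keyhole plate on its upper face. Origin at the centre of the underside of the block, x along its length toward the latch tongue, z up.
- lock_tongue (a point): outer end of the lock's dark latch tongue, which stands 13 mm out of the lock's +x end face, 22 mm wide; the point lies 68 mm from the lock's origin along x, 15 mm above its underside.
- focus_knob (a joint): angle of the focus knob, rad, growing anticlockwise seen from above, range 0 to 2.6; starts at 0.3 to 0.7. Turning it takes about 0.05 N m and it stays where it is left. In the same scale the red index tab stands somewhere between 1.2 and 1.8.
- focus_grip (a point): on the focus knob's vertical axis (bench y = -0.236), where its bar is to be held: the black bar is 66 mm long, 16 mm wide and stands 159 to 195 mm above the desk on a round skirt 76 mm in diameter; this point is 183 mm above the desk. x points along the bar toward the white pointer, z up.
- focus_pointer (a point): the direction mark of the white pointer of the focus knob: a point 45 mm from the knob's axis, in line with the white line on the bar, at the height of the skirt's top.
- index_mark (a point): the red index tab (10 mm wide around the dial, 6 mm high, 45 to 59 mm from the knob's axis) on the white dial around the focus knob; this point is the middle of its inner edge, 45 mm from the knob's axis; x points outward. The pointer must stand within 5 mm of it. It is held only by friction (0.25 N m): do not push it.
- lamp_box: blue lamp controller box 120 x 80 x 55 mm fixed to the desk, with the toggle lever on its top. Origin under its centre, x is the direction in which the toggle is to be thrown, z up.
- lamp_switch (a joint): lamp toggle, rad: 0 = off (leaning to the box's -x), 1.0 = fully over to +x (on). Starts near 0, stays where it is left, about 1.1 N at the tip.
- lamp_switch_tip (a point): centre of the yellow ball (26 mm diameter) at the tip of the toggle lever. The lever is 55 mm long and pivots about the box's y axis at a point 77 mm above the desk over the box's centre; the ball stands 125 mm above the desk when off or on (132 mm at mid swing).
- wheel: bystander: blue nylon luggage wheel lying flat, 64 mm diameter, 26 mm high. Origin under its centre.
- cam_a: bystander: flat brass cam plate, about 103 x 58 x 6 mm. Origin on the underside near its middle.
- cam_b: bystander: second brass cam plate, same as cam_a.
- pry_bar: bystander: chunky black iron pry bar, 230 mm long along its x, 26 mm wide, 16 mm thick with one 40 mm high bent end (+x). Origin on the underside near its middle.
- screwdriver: bystander: screwdriver with orange handle, 190 mm long along its x, 26 mm thick handle. Origin on the desk under its middle.
- grease_tin: bystander: upright green grease tin with a white lid, 64 mm diameter, 60 mm high. Origin under its centre.
Things that resemble listed ones, but are neither listed nor needed, are in the scene too. What is meant by the lamp_box is not purple, and is the larger of those in its own colour.

How it is judged:
On the way, in this order (a step that is already met when the one before it is completed fails the run):
1. with the carriage still out at the loading end, the lock lies flat in the corner marks on the turntable, tongue along the arrow, let go (x of lock in the frame of turntable between -0.012 and 0.012 m and y of lock in the frame of turntable between -0.012 and 0.012 m and z of lock in the frame of turntable between 0.004 and 0.016 m and angle between the x axis of lock and the x axis of turntable, either way round below 0.14 rad and x of lock_tongue in the frame of turntable above 0.045 m and angle between lock's own z axis and vertical below 0.06 rad and value of joint carriage below 0.08 m and contact force between the fingers and lock below 0.1 N), for 0.2 s.
2. the carriage is fully home against the camera with the lock still lying so (x of lock in the frame of turntable between -0.012 and 0.012 m and y of lock in the frame of turntable between -0.012 and 0.012 m and z of lock in the frame of turntable between 0.004 and 0.016 m and angle between the x axis of lock and the x axis of turntable, either way round below 0.14 rad and x of lock_tongue in the frame of turntable above 0.045 m and angle between lock's own z axis and vertical below 0.06 rad and value of joint carriage above 0.154 m), for 0.2 s.
At the end, for the whole second after the job is handed in: Carriage within 6 mm of home; lock flat, at rest on the turntable, within 12 mm of its centre along and across the arrow and 8 degrees of its line, tongue to the arrow head; turntable within 0.15 rad of the lens; pointer within 5 mm of the index mark; toggle at 0.85 rad or more (all of step 2 and angle between the x axis of turntable and the y axis of bench, either way round below 0.15 rad and horizontal distance between focus_pointer and index_mark below 0.005 m and value of joint lamp_switch above 0.85 rad and linear speed of lock below 0.02 m/s); the robot touches nothing.
It fails at once if the turntable was turned (more than 0.15 rad off the lens) (angle between the x axis of turntable and the y axis of bench, either way round above 0.15 rad).
It fails at once if the lock was rammed onto the turntable (more than 80 N) (contact force between lock and turntable above 80 N).
It fails at once if the lock was let fall (from more than about 10 mm) (contact force between lock and anything else below 0.05 N and linear speed of lock above 0.4 m/s).
It fails at once if the red index tab was moved (more than 4 mm) (distance of index_mark from where it was at the start of the episode above 0.004 m).
It fails at once if a bystander was disturbed (moved more than 20 mm) (distance of any of wheel, cam_a, cam_b, pry_bar, screwdriver, grease_tin from where it was at the start of the episode above 0.02 m).
It also fails if it takes over 61 s, if anything falls off the work surface, if the arm or the gripper's body presses on something with over 40 N, if the wrist force passes 120 N, or if a joint passes its speed limit or range.

## Working session

There is one attempt and no reset: what is moved stays moved. The work goes in short steps, Python scripts to look and compute and a tool call to move; the robot and the scene stay as the last step left them, time stands still between calls to the robot, and variables do not carry over. Pictures are saved under pics/ and viewed, and the job is handed in when it is done.

Besides the shell and the picture viewer there is one more tool, called by a JSON object that holds its "api" and its "payload". send_rows: Moves the arm, as the interface text tells. Its arguments: {"type":"object","properties":{"targets":{"type":"array","items":{"type":"array","items":{"type":"array","items":{"type":"number"}}}},"force":{"type":"number"}},"required":["targets"]}

```bash
mkdir -p pics; cat > h.py <<'E'
import numpy as np, cv2
from plant import ctrl
def cap(n):
    d=ctrl.capture(n); np.savez(f'{n}.npz',**d); return d
def load(n): return dict(np.load(f'{n}.npz'))
def save(name,img): cv2.imwrite(f'pics/{name}.png',img[:,:,::-1])
def crop(d,name,u0,v0,w,h,s):
    save(name,cv2.resize(d['img'][v0:v0+h,u0:u0+w],None,fx=s,fy=s,interpolation=cv2.INTER_CUBIC))
def ray(d,u,v):
    K=d['mtx'];T=d['world_from_camera']
    r=np.array([(u-K[0,2])/K[0,0],-(v-K[1,2])/K[1,1],-1.]);return T[:3,3],T[:3,:3]@r
def atz(d,u,v,z):
    o,r=ray(d,u,v);return o+r*(z-o[2])/r[2]
def pt(d,u,v):
    o,r=ray(d,u,v);return o+r*d['range_z'][int(round(v)),int(round(u))]
def proj(d,p):
    T=d['world_from_camera'];K=d['mtx'];c=T[:3,:3].T@(np.array(p)-T[:3,3])
    return K[0,0]*c[0]/-c[2]+K[0,2],K[1,1]*-c[1]/-c[2]+K[1,2]
E
python3 - <<'E'
from h import *
print(ctrl.get_state())
for n in('top','side'):
    d=cap(n);save(n+'0',d['img']);print(n,d['mtx'],d['world_from_camera'].round(3),d.keys())
E
```

```text
{'clock': 0.0, 'joint_positions': array([-1.31200626e+00,  4.23835310e-01,  1.63071911e+00, -1.19376097e-05,
        1.08857771e+00, -1.89851444e-02]), 'joint_vel': array([ 0.00125051, -0.00109749, -0.00255422,  0.00024306,  0.00015459,
       -0.00056978]), 'effort': array([ 2.92252582e-03, -5.57381344e+01, -2.81739557e+01,  5.69833639e-05,
        7.51888758e-03, -4.72346983e-06]), 'tcp_pos': array([ 0.17127367, -0.60049561,  0.2305377 ]), 'eef_rot': array([-3.14005326e+00, -1.86594902e-05,  2.77780745e-01]), 'force': array([ 0.38913481,  0.63096356, -0.20030778]), 'moment': array([-0.00188761, -0.00311578,  0.00079233]), 'grip_width': 1.0018297215252079}
top [[485.57239344   0.         318.85638778]
 [  0.         485.57239344 199.8253109 ]
 [  0.           0.           1.        ]] [[ 0.02   0.99  -0.143  0.315]
 [-1.     0.021  0.009 -0.011]
 [ 0.012  0.143  0.99   1.487]
 [ 0.     0.     0.     1.   ]] dict_keys(['img', 'range_z', 'mtx', 'world_from_camera'])
side [[506.45257335   0.         317.96776665]
 [  0.         506.45257335 200.19763594]
 [  0.           0.           1.        ]] [[-0.926  0.298 -0.233  0.106]
 [-0.378 -0.701  0.605  0.943]
 [ 0.017  0.648  0.762  1.354]
 [ 0.     0.     0.     1.   ]] dict_keys(['img', 'range_z', 'mtx', 'world_from_camera'])
```

View pics/top0.png

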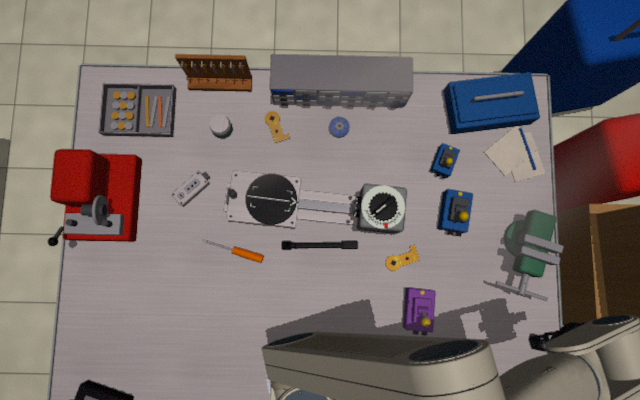

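View pics/side0.png

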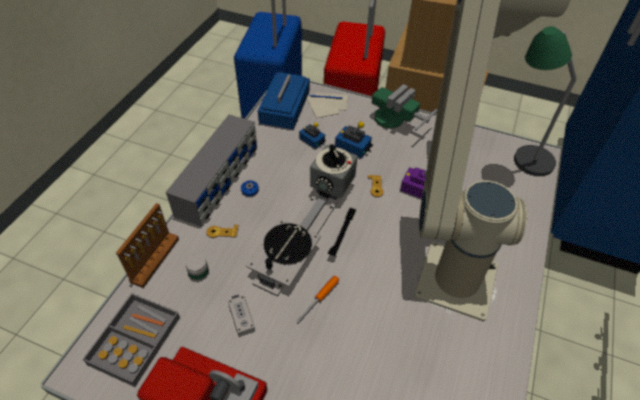

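Candidates for the lamp box: blue (457,212) larger, blue (447,160) smaller, purple (419,310). The only lock is at (190,187); the toolbox (490,103) is not a lamp box. I choose (457,212), and will check crops of it and the others.

```bash
python3 - <<'E'
from h import *
d=load('top')
a=[cv2.resize(d['img'][v:v+h,u:u+w],(390,290),interpolation=cv2.INTER_CUBIC) for u,v,w,h in[(410,135,94,70*1),(425,180,78,58),(160,160,78,58),(345,175,78,58)]]
save('c1',np.vstack([np.hstack(a[:2]),np.hstack(a[2:])]))
crop(d,'c2',215,160,100,75,8)
d=load('side')
crop(d,'c3',285,110,110,90,7); crop(d,'c4',215,210,110,110,5)
E
```

```text
(no output)
```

View pics/c1.png

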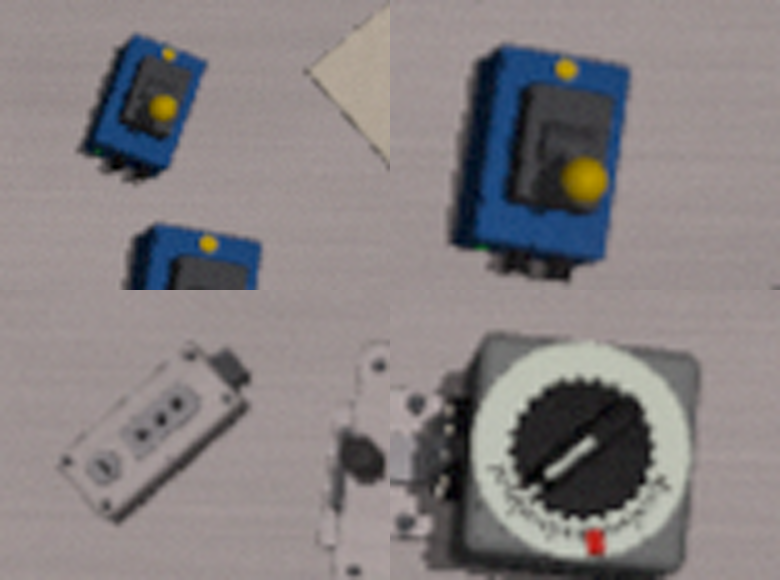

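View pics/c2.png

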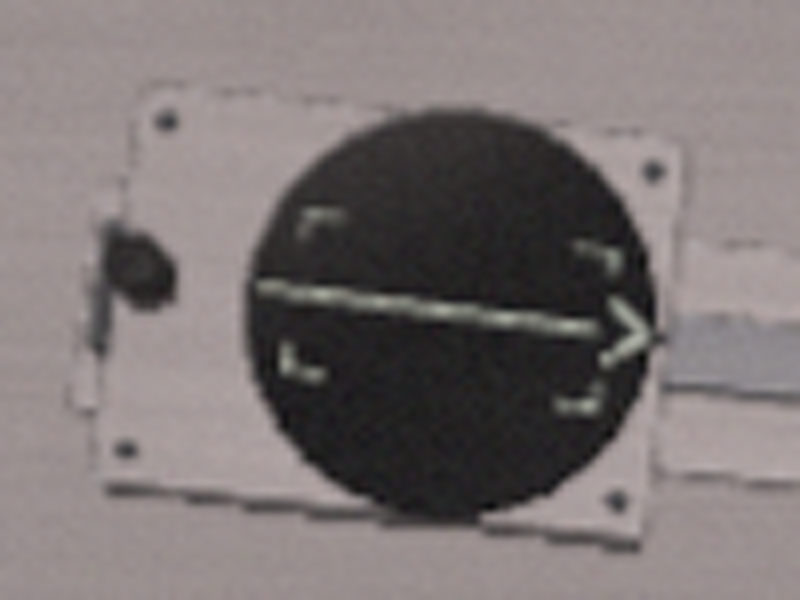

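View pics/c3.png

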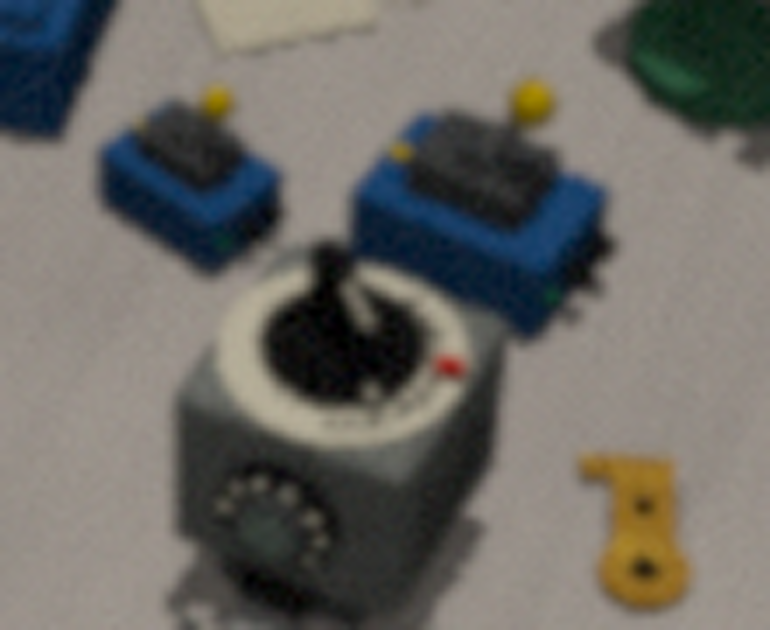

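View pics/c4.png

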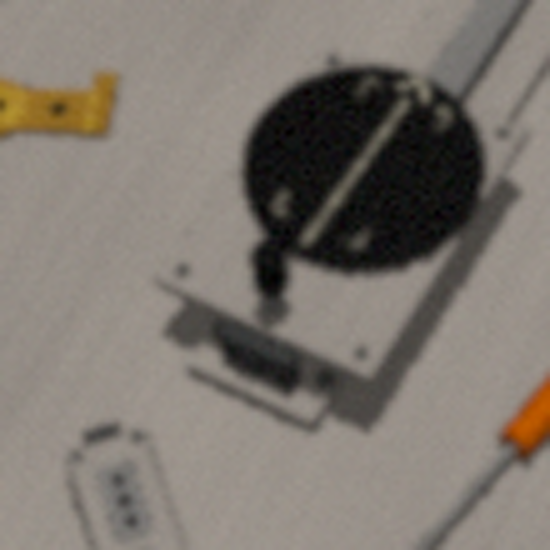

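The crops confirm the choice: the larger blue box is at (457,212), with its ball leaning down the image and a yellow dot on the far side. The lock's tongue is at about (207,176), upper right. The white pointer line runs lower-left from the knob at (383,206), and the red tab is at about (386,226). Next I measure.

```bash
python3 - <<'E'
from h import *
d=load('top')
def q(X,Y,tx,ty,s,u0,v0): return ((X-tx+.5)/s-.5+u0,(Y-ty+.5)/s-.5+v0)
L=lambda X,Y:q(X,Y,0,290,5,160,160)
K=lambda X,Y:q(X,Y,390,290,5,345,175)
B=lambda X,Y:q(X,Y,390,0,5,425,180)
C=lambda X,Y:q(X,Y,0,0,8,215,160)
cs=[atz(d,*L(*p),.03)[:2] for p in[(60,462),(193,345),(247,405),(115,520)]]
c=np.mean(cs,0);print('lock',c.round(4),np.array(cs).round(3).tolist(),'edges',[np.linalg.norm(cs[i]-cs[i-1]).round(3) for i in range(4)])
ax=(cs[1]+cs[2]-cs[0]-cs[3]);print('lock yaw',np.degrees(np.arctan2(ax[1],ax[0])))
print('wheels depth z', pt(d,*L(158,425)), 'tongue',pt(d,*L(232,368)))
kd=atz(d,*K(582,449),.148);print('dial',kd,pt(d,*K(500,400)))
print('knob bar line', [atz(d,*K(*p),.195)[:2].round(4) for p in[(545,478),(597,438)]])
print('index', atz(d,*K(596,543),.153)[:2], pt(d,*K(596,543)))
tt=atz(d,*C(451,313),.074);print('tt',tt,pt(d,*C(400,240)))
a0,a1=atz(d,*C(258,286),.074),atz(d,*C(655,338),.074);v=a1-a0;print('arrow yaw',np.degrees(np.arctan2(v[1],v[0])),a0,a1)
g=atz(d,*C(141,269),.12);print('grip',g)
v=kd-tt;print('bench -y yaw',np.degrees(np.arctan2(v[1],v[0])),np.linalg.norm(v[:2]))
v=tt-g;print('grip->tt yaw',np.degrees(np.arctan2(v[1],v[0])),np.linalg.norm(v[:2]))
bs=[atz(d,*B(*p),.055)[:2] for p in[(507,45),(630,68),(605,262),(478,245)]];print('box',np.mean(bs,0),np.array(bs).round(3).tolist())
v=bs[0]+bs[1]-bs[2]-bs[3];print('box yaw',np.degrees(np.arctan2(v[1],v[0])))
print('ball',atz(d,*B(585,180),.125),pt(d,*B(585,180)))
s=load('side')
S=lambda X,Y:q(X,Y,0,0,7,285,110)
print('side: ball',atz(s,*S(532,101),.125),'idx',atz(s,*S(450,368),.153), 'dial',atz(s,*S(343,353),.148))
S=lambda X,Y:q(X,Y,0,0,5,215,210)
print('side tt',atz(s,*S(364,168),.074),'grip top',atz(s,*S(268,247),.12))
E
```

```text
lock [0.5528 0.3661] [[0.534, 0.422], [0.608, 0.345], [0.571, 0.311], [0.499, 0.386]] edges [np.float64(0.049), np.float64(0.106), np.float64(0.05), np.float64(0.105)]
lock yaw -46.160713816729455
wheels depth z [0.55656839 0.36229092 0.03617135] tongue [0.59434708 0.32164441 0.02694471]
dial [ 0.49360255 -0.20231238  0.148     ] [ 0.5198665  -0.15615852  0.15041723]
knob bar line [array([ 0.4712, -0.1757]), array([ 0.4935, -0.2037])]
index [ 0.44075895 -0.20938153] [ 0.44040777 -0.2088288   0.15672589]
tt [0.51934102 0.11693759 0.074     ] [0.54531338 0.13610879 0.07879543]
arrow yaw -96.31227011039574 [0.52784969 0.18810707 0.074     ] [0.51166667 0.04181043 0.074     ]
grip [0.52614294 0.22339153 0.12      ]
bench -y yaw -94.60931425113534 0.32028583304111985
grip->tt yaw -93.65596571468525 0.10667102259348796
box [ 0.4984484  -0.43832814] [[0.564, -0.411], [0.552, -0.485], [0.435, -0.467], [0.443, -0.391]]
box yaw -8.929874776545619
ball [ 0.47523828 -0.43416603  0.125     ] [ 0.4738775  -0.43057633  0.13656892]
side: ball [ 0.47652035 -0.4333609   0.125     ] idx [ 0.4412908  -0.20521822  0.153     ] dial [ 0.49336355 -0.19925913  0.148     ]
side tt [0.51822952 0.12501294 0.074     ] grip top [0.5314817  0.22731058 0.12      ]
```

```bash
cat >> h.py <<'E'
from scipy.spatial.transform import Rotation as Ro
def plan(*wps):
    s=ctrl.get_state();p=s['tcp_pos'];R=Ro.from_euler('xyz',s['eef_rot'])
    print('t',round(s['clock'],2),'tcp',p.round(4),'rpy',np.degrees(s['eef_rot']).round(2),'F',s['force'].round(1),'w',round(s['grip_width'],3))
    for x,y,z,psi in wps:
        sh=R.inv().apply(np.array([x,y,z])-p)*100
        rv=(R.inv()*Ro.from_euler('xyz',[180,0,psi],degrees=True)).as_rotvec(degrees=True)
        print(sh.round(2),rv.round(1))
E
python3 - <<'E'
from h import *
plan((.45,-.2,.33,70),(.553,.366,.14,134))
E
```

```text
t 0.1 tcp [ 0.1713 -0.6005  0.2306] rpy [-179.92   -0.     15.92] F [ 0.   0.3 -0.4] w 1.0
[ 37.79 -30.89  -9.9 ] [ -0.1  -0.  -54.1]
[ 63.21 -82.46   9.18] [-0.000e+00 -1.000e-01 -1.181e+02]
```

{"api": "send_rows", "payload": {"targets": [[[0, 0, -5, 0, 0, 0, -1], [37.8, -30.9, -9.9, 0, 0, -54, -1], [37.8, -30.9, -9.9, 0, 0, -54, -1], [37.8, -30.9, -9.9, 0, 0, -54, -1], [37.8, -30.9, -9.9, 0, 0, -54, -1], [37.8, -30.9, -9.9, 0, 0, -54, -1], [37.8, -30.9, -9.9, 0, 0, -54, -1], [37.8, -30.9, -9.9, 0, 0, -54, -1], [37.8, -30.9, -9.9, 0, 0, -54, -1], [37.8, -30.9, -9.9, 0, 0, -54, -1], [37.8, -30.9, -9.9, 0, 0, -54, -1], [37.8, -30.9, -9.9, 0, 0, -54, -1]]], "force": 40}}

```text
clock: 1.3
tcp_pos: [0.4524, -0.1968, 0.3307]
eef_rot: [3.141, -0.001, 1.225]
force: [-0.2, -0.4, 0.6]
grip_width: 0.999
```

```bash
python3 - <<'E'
from h import *
plan((.553,.366,.14,134))
E
```

```text
t 1.3 tcp [ 0.4524 -0.1968  0.3307] rpy [ 1.7994e+02 -6.0000e-02  7.0200e+01] F [-0.2 -0.4  0.6] w 0.999
[56.34 -9.62 19.12] [  0.1  -0.  -63.8]
```

{"api": "send_rows", "payload": {"targets": [[[56.6, -9.6, 19, 0, 0, -64, -1], [56.6, -9.6, 19, 0, 0, -64, -1], [56.6, -9.6, 19, 0, 0, -64, -1], [56.6, -9.6, 19, 0, 0, -64, -1], [56.6, -9.6, 19, 0, 0, -64, -1], [56.6, -9.6, 19, 0, 0, -64, -1], [56.6, -9.6, 19, 0, 0, -64, -1], [56.6, -9.6, 19, 0, 0, -64, -1], [56.6, -9.6, 19, 0, 0, -64, -1], [56.6, -9.6, 19, 0, 0, -64, -1], [56.6, -9.6, 19, 0, 0, -64, -1], [56.6, -9.6, 19, 0, 0, -64, -1]]]}}

```text
clock: 2.5
tcp_pos: [0.5538, 0.3609, 0.1406]
eef_rot: [-3.141, 0.0, 2.337]
force: [1.0, -0.8, 0.2]
grip_width: 0.998
```

{"api": "send_rows", "payload": {"targets": [[[0, 0, 0, 0, 0, 0, -1], [0, 0, 0, 0, 0, 0, -1]]]}}

```text
clock: 2.7
tcp_pos: [0.553, 0.3598, 0.1403]
eef_rot: [-3.139, -0.0, 2.339]
force: [0.7, -0.2, -0.5]
grip_width: 1.002
```

```bash
python3 - <<'E'
from h import *
d=cap('top');crop(d,'t1',140,120,160,110,5)
d=cap('side');crop(d,'s1',170,240,140,100,5)
plan((.553,.366,.006,134))
E
```

```text
t 2.8 tcp [0.5535 0.3585 0.1416] rpy [-179.93    0.    133.87] F [-0.3  0.1 -0. ] w 1.001
[ 0.57  0.5  13.56] [-0.1  0.  -0.1]
```

View pics/s1.png

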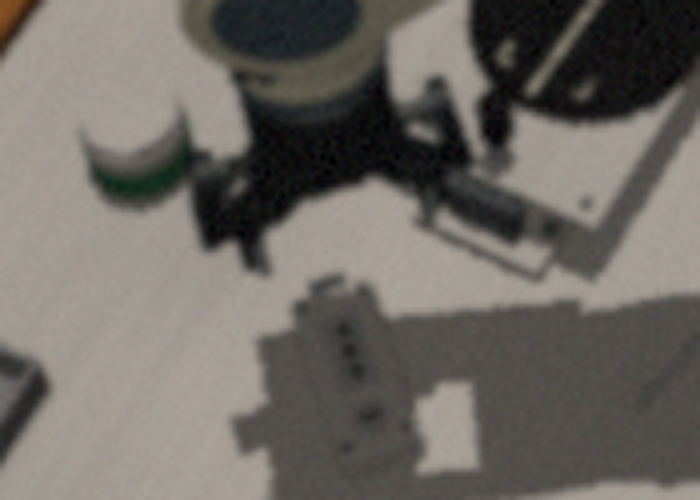

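{"api": "send_rows", "payload": {"targets": [[[0.2, 0.3, 4, 0, 0, 0, -1], [0.4, 0.5, 8, 0, 0, 0, -1], [0.5, 0.5, 10.5, 0, 0, 0, -1], [0.5, 0.5, 12, 0, 0, 0, -1], [0.5, 0.5, 13, 0, 0, 0, -1], [0.5, 0.5, 13.4, 0, 0, 0, -1], [0.5, 0.5, 13.4, 0, 0, 0, -1], [0.5, 0.5, 13.4, 0, 0, 0, 1], [0.5, 0.5, 13.4, 0, 0, 0, 1], [0.5, 0.5, 13.4, 0, 0, 0, 1], [0.5, 0.5, 13.4, 0, 0, 0, 1], [0.5, 0.5, 13.4, 0, 0, 0, 1]]], "force": 45}}

```text
clock: 4.0
tcp_pos: [0.555, 0.368, 0.0094]
eef_rot: [3.138, 0.001, 2.337]
force: [1.1, 0.3, 5.3]
grip_width: 0.572
```

{"api": "send_rows", "payload": {"targets": [[[0, 0, 0, 0, 0, 0, 1], [0, 0, 0, 0, 0, 0, 1], [0, 0, 0, 0, 0, 0, 1]]]}}

```text
clock: 4.3
tcp_pos: [0.555, 0.368, 0.0094]
eef_rot: [3.138, 0.001, 2.337]
force: [2.5, 0.0, 5.3]
grip_width: 0.576
```

{"api": "send_rows", "payload": {"targets": [[[0, 0, -0.5, 0, 0, 0, 1], [0, 0, -1.5, 0, 0, 0, 1], [0, 0, -3.5, 0, 0, 0, 1], [0, 0, -6.5, 0, 0, 0, 1], [0, 0, -9.5, 0, 0, 0, 1], [0, 0, -12.5, 0, 0, 0, 1], [0, 0, -14.5, 0, 0, 0, 1], [0, 0, -15, 0, 0, 0, 1], [0, 0, -15, 0, 0, 0, 1]]]}}

```text
clock: 5.2
tcp_pos: [0.5537, 0.3671, 0.1586]
eef_rot: [3.141, 0.0, 2.337]
force: [0.6, -0.7, -3.8]
grip_width: 0.571
```

```bash
python3 - <<'E'
from h import *
d=cap('side');crop(d,'s2',170,180,140,120,5)
plan((.519,.118,.16,84))
E
```

```text
t 5.25 tcp [0.5531 0.3667 0.1573] rpy [-1.7995e+02 -1.0000e-02  1.3392e+02] F [-1.6 -1.5 -4.5] w 0.573
[-15.55 -19.71  -0.25] [-0.1  0.  49.9]
```

View pics/s2.png

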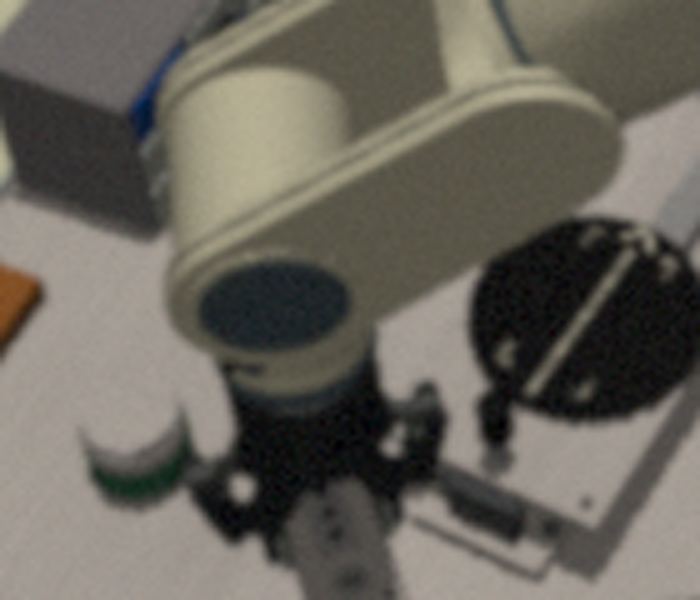

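```bash
python3 - <<'E'
from h import *
d=load('side')
im=d['img']; g=cv2.resize(im[200:300,250:330],None,fx=8,fy=8,interpolation=cv2.INTER_CUBIC)
save('s2c',g[:600,:])
h=cv2.cvtColor(im,cv2.COLOR_RGB2GRAY)
# disc contour -> world at z=.074 -> circle fit
m=(h<60).astype(np.uint8); m[:, :262]=0; m[:215]=0; m[280:]=0; m[:,325:]=0
cs,_=cv2.findContours(m,cv2.RETR_EXTERNAL,cv2.CHAIN_APPROX_NONE);c=max(cs,key=cv2.contourArea)[:,0]
W=np.array([atz(d,u,v,.074)[:2] for u,v in c])
print(len(c),cv2.minEnclosingCircle(W.astype(np.float32)))
A=np.c_[2*W,np.ones(len(W))];s=np.linalg.lstsq(A,(W**2).sum(1),rcond=None)[0];print(s[:2],np.sqrt(s[2]+s[:2]@s[:2]))
E
cat > circ.py <<'E'
E
```

```text
214 ((0.5200391411781311, 0.1420581191778183), 0.09321127086877823)
[0.51985632 0.13264152] 0.06712335985386055
```

View pics/s2c.png

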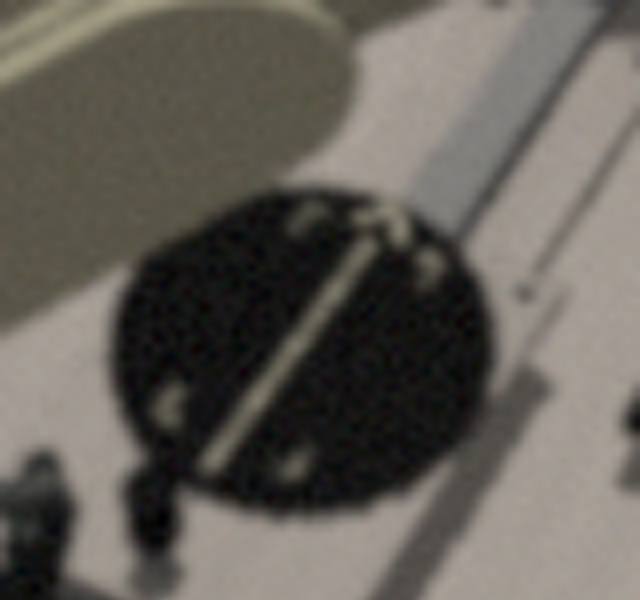

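```bash
python3 - <<'E'
from h import *
d=load('side')
q=lambda X,Y:((X+.5)/8-.5+250,(Y+.5)/8-.5+200)
print(atz(d,*q(304,342),.074))
a,b=atz(d,*q(208,470),.074),atz(d,*q(395,205),.074);v=b-a;print(a,b,np.degrees(np.arctan2(v[1],v[0])))
E
```

```text
[0.51915914 0.12175418 0.074     ]
[0.5279828  0.18976904 0.074     ] [0.51350193 0.04681734 0.074     ] -95.78428005076817
```

{"api": "send_rows", "payload": {"targets": [[[-1, -2, -0.3, 0, 0, 6, 1], [-3, -5, -0.3, 0, 0, 13, 1], [-5.5, -8, -0.3, 0, 0, 20, 1], [-8, -11, -0.3, 0, 0, 27, 1], [-10.5, -14, -0.3, 0, 0, 34, 1], [-13, -17, -0.3, 0, 0, 41, 1], [-15, -19, -0.3, 0, 0, 47, 1], [-15.5, -19.7, -0.3, 0, 0, 50, 1], [-15.5, -19.7, -0.3, 0, 0, 50, 1], [-15.5, -19.7, -0.3, 0, 0, 50, 1], [-15.5, -19.7, -0.3, 0, 0, 50, 1]]]}}

```text
clock: 6.35
tcp_pos: [0.5192, 0.1194, 0.1602]
eef_rot: [-3.141, 0.0, 1.466]
force: [-0.5, 1.5, -3.9]
grip_width: 0.572
```

```bash
python3 - <<'E'
from h import *
d=cap('side');crop(d,'s3',240,180,110,110,5)
for i in range(3): plan((.519,.1185,.09,83.9)); ctrl.capture('top')
E
```

```text
t 6.4 tcp [0.5192 0.1195 0.1604] rpy [-179.97    0.     84.03] F [-0.4 -0.7 -3.8] w 0.576
[-0.1  -0.    7.04] [-0.   0.   0.1]
t 6.45 tcp [0.5192 0.1195 0.1605] rpy [-179.98    0.     84.02] F [ 0.3 -0.6 -3.2] w 0.573
[-0.1  -0.01  7.05] [-0.   0.   0.1]
t 6.5 tcp [0.5193 0.1195 0.1606] rpy [-179.98    0.     84.01] F [-0.2 -0.5 -3.8] w 0.573
[-0.1  -0.01  7.06] [-0.   0.   0.1]
```

View pics/s3.png

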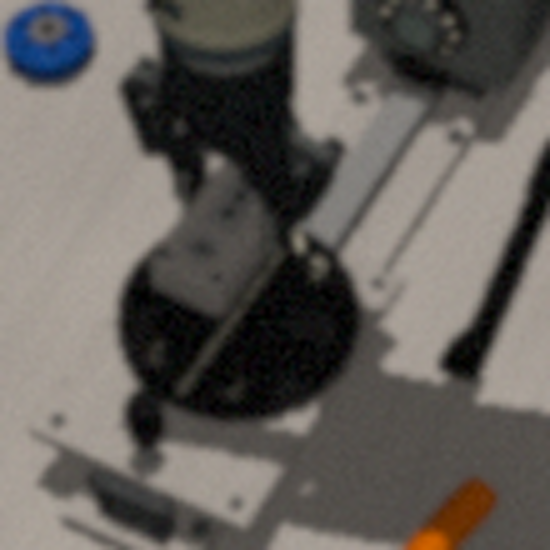

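{"api": "send_rows", "payload": {"targets": [[[0, 0, 0.7, 0, 0, 0, 1], [0, 0, 2, 0, 0, 0, 1], [0, 0, 3.5, 0, 0, 0, 1], [0, 0, 5, 0, 0, 0, 1], [0, 0, 6, 0, 0, 0, 1], [0, 0, 6.7, 0, 0, 0, 1], [0, 0, 7.1, 0, 0, 0, 1], [0, 0, 7.3, 0, 0, 0, 1], [0, 0, 7.4, 0, 0, 0, 1], [0, 0, 7.4, 0, 0, 0, 1]]]}}

```text
clock: 7.55
tcp_pos: [0.5196, 0.1188, 0.0871]
eef_rot: [3.141, -0.0, 1.465]
force: [0.4, 0.4, -4.6]
grip_width: 0.573
```

{"api": "send_rows", "payload": {"targets": [[[0, 0, 0.05, 0, 0, 0, 1], [0, 0, 0.1, 0, 0, 0, 1], [0, 0, 0.1, 0, 0, 0, 1]]]}}

```text
clock: 7.85
tcp_pos: [0.5194, 0.1187, 0.086]
eef_rot: [3.141, -0.0, 1.465]
force: [-0.4, -0.9, -2.9]
grip_width: 0.573
```

{"api": "send_rows", "payload": {"targets": [[[0, 0, 0.05, 0, 0, 0, 1], [0, 0, 0.1, 0, 0, 0, 1], [0, 0, 0.1, 0, 0, 0, 1]]]}}

```text
clock: 8.15
tcp_pos: [0.5193, 0.1187, 0.0847]
eef_rot: [-3.141, 0.0, 1.465]
force: [-0.7, 0.5, -3.3]
grip_width: 0.571
```

{"api": "send_rows", "payload": {"targets": [[[0, 0, 0.05, 0, 0, 0, 1], [0, 0, 0.1, 0, 0, 0, 1], [0, 0, 0.1, 0, 0, 0, 1]]]}}

```text
clock: 8.45
tcp_pos: [0.5192, 0.1187, 0.0837]
eef_rot: [-3.141, 0.0, 1.465]
force: [-0.5, 0.8, -3.1]
grip_width: 0.575
```

{"api": "send_rows", "payload": {"targets": [[[0, 0, 0.05, 0, 0, 0, 1], [0, 0, 0.1, 0, 0, 0, 1], [0, 0, 0.1, 0, 0, 0, 1]]]}}

```text
clock: 8.75
tcp_pos: [0.5193, 0.1187, 0.0834]
eef_rot: [3.141, -0.0, 1.465]
force: [-2.8, -0.7, 5.6]
grip_width: 0.576
```

{"api": "send_rows", "payload": {"targets": [[[0, 0, -0.05, 0, 0, 0, 0.1], [0, 0, -0.05, 0, 0, 0, -0.3], [0, 0, -0.05, 0, 0, 0, -0.6], [0, 0, -0.05, 0, 0, 0, -1], [0, 0, -0.05, 0, 0, 0, -1], [0, 0, -0.05, 0, 0, 0, -1], [0, 0, -0.5, 0, 0, 0, -1], [0, 0, -2, 0, 0, 0, -1], [0, 0, -5, 0, 0, 0, -1], [0, 0, -9, 0, 0, 0, -1], [0, 0, -13, 0, 0, 0, -1], [0, 0, -13, 0, 0, 0, -1]]]}}

```text
clock: 9.95
tcp_pos: [0.5226, 0.1194, 0.2185]
eef_rot: [3.132, -0.003, 1.465]
force: [-0.4, -0.0, 0.2]
grip_width: 0.997
```

```bash
python3 - <<'E'
from h import *
d=cap('side');crop(d,'s4',250,205,90,85,8)
d=cap('top');crop(d,'t4',215,150,110,80,7)
plan((.5265,.23,.2,90))
E
```

```text
t 10.05 tcp [0.5198 0.1188 0.214 ] rpy [ 1.7986e+02 -4.0000e-02  8.3920e+01] F [-0.9  0.1  0.3] w 0.999
[11.13 -0.51  1.4 ] [ 0.1 -0.  -6.1]
```

View pics/s4.png

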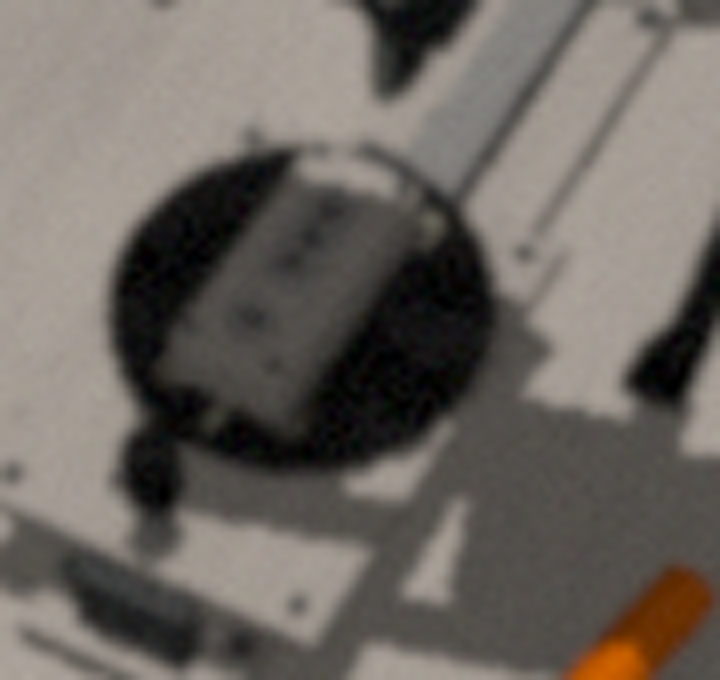

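View pics/t4.png

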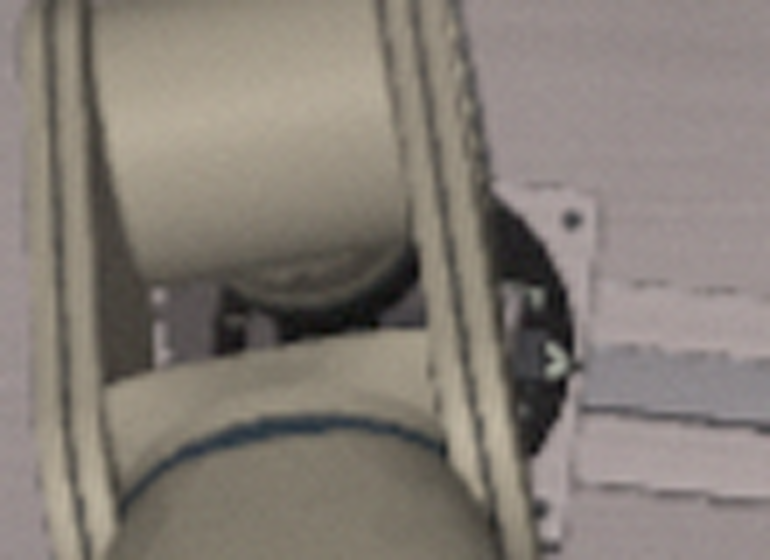

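```bash
python3 - <<'E'
from h import *
plan((.532,.278,.2,85),(.532,.278,.1,85))
E
```

```text
t 10.05 tcp [0.5198 0.1188 0.214 ] rpy [ 1.7986e+02 -4.0000e-02  8.3920e+01] F [-0.9  0.1  0.3] w 0.999
[15.96 -0.47  1.41] [ 0.1 -0.  -1.1]
[15.95 -0.5  11.41] [ 0.1 -0.  -1.1]
```

{"api": "send_rows", "payload": {"targets": [[[3, -0.1, 0.4, 0, 0, 0, 1], [7, -0.2, 0.8, 0, 0, -1, 1], [11, -0.3, 1.2, 0, 0, -1, 1], [14, -0.4, 1.4, 0, 0, -1, 1], [16, -0.5, 1.4, 0, 0, -1, 1], [16, -0.5, 1.4, 0, 0, -1, 1], [16, -0.5, 1.4, 0, 0, -1, 1], [16, -0.5, 1.4, 0, 0, -1, 1]]]}}

```text
clock: 10.85
tcp_pos: [0.531, 0.2771, 0.1984]
eef_rot: [-3.141, 0.001, 1.481]
force: [-0.2, -0.9, 0.2]
grip_width: 0.002
```

```bash
python3 - <<'E'
from h import *
d=cap('side');crop(d,'s5',230,205,100,100,6)
d=cap('top');crop(d,'t5',205,150,120,80,6)
plan((.532,.278,.1,85))
E
```

```text
t 10.95 tcp [0.5313 0.2771 0.1988] rpy [-1.7999e+02  2.0000e-02  8.4840e+01] F [ 0.2 -0.8 -0.4] w -0.004
[0.1  0.06 9.88] [-0.   0.  -0.2]
```

View pics/s5.png

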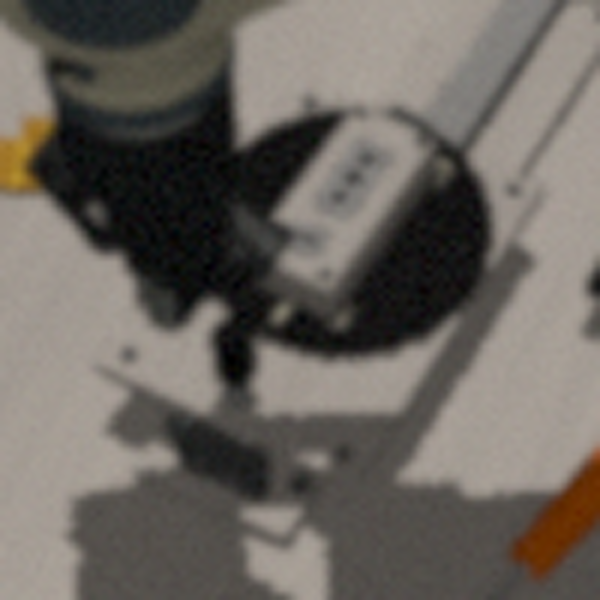

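View pics/t5.png

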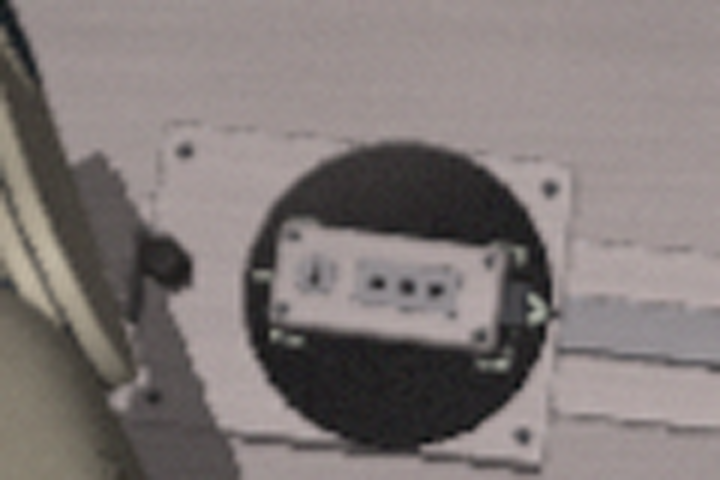

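```bash
python3 - <<'E'
from h import *
d=load('top')
q=lambda X,Y:((X+.5)/6-.5+205,(Y+.5)/6-.5+150)
cs=[atz(d,*q(*p),.104)[:2] for p in[(285,218),(507,243),(497,352),(272,325)]]
c=np.mean(cs,0);t=atz(d,*q(398.5,294.5),.074)[:2]
ax=cs[1]+cs[2]-cs[0]-cs[3];print(c,t,np.degrees(np.arctan2(ax[1],ax[0])))
th=np.radians(-96);e=np.array([np.cos(th),np.sin(th)]);print('along',(c-t)@e,'across',(c-t)@[-e[1],e[0]])
print('grip',atz(d,*q(167,262),.12))
a,b=atz(d,*q(185,150),.06),atz(d,*q(550,187),.06);v=b-a;print('deck yaw',np.degrees(np.arctan2(v[1],v[0])))
a,b=atz(d,*q(235,437),.055),atz(d,*q(540,467),.055);v=b-a;print('deck yaw',np.degrees(np.arctan2(v[1],v[0])))
E
```

```text
[0.51989999 0.11815581] [0.51940679 0.11675626] -95.47814224330851
along -0.0014434370499482518 across 0.0003442058645702448
grip [0.52597707 0.22273293 0.12      ]
deck yaw -94.63060254095667
deck yaw -94.44421105709239
```

{"api": "send_rows", "payload": {"targets": [[[0, 0, 2, 0, 0, 0, 1], [0, 0, 5, 0, 0, 0, 1], [0, 0, 8, 0, 0, 0, 1], [0, 0, 9.5, 0, 0, 0, 1], [0, 0, 10.1, 0, 0, 0, 1], [-0.5, 0, 10.1, 0, 0, 0, 1], [-1.2, 0, 10.1, 0, 0, 0, 1], [-2, 0, 10.1, 0, 0, 0, 1], [-2.5, 0, 10.1, 0, 0, 0, 1], [-3, 0, 10.1, 0, 0, 0, 1], [-3.5, 0, 10.1, 0, 0, 0, 1], [-4, 0, 10.1, 0, 0, 0, 1]]]}}

```text
clock: 12.15
tcp_pos: [0.5284, 0.2387, 0.0984]
eef_rot: [3.14, -0.001, 1.482]
force: [-0.1, 3.0, 2.5]
grip_width: -0.003
```

{"api": "send_rows", "payload": {"targets": [[[-0.6, 0, 0, 0, 0, 0, 1], [-1.2, 0, 0, 0, 0, 0, 1], [-1.8, 0, 0, 0, 0, 0, 1], [-2.4, 0, 0, 0, 0, 0, 1], [-3, 0, 0, 0, 0, 0, 1], [-3.6, 0, 0, 0, 0, 0, 1], [-4.2, 0, 0, 0, 0, 0, 1], [-4.8, 0, 0, 0, 0, 0, 1], [-5.4, 0, 0, 0, 0, 0, 1], [-6, 0, 0, 0, 0, 0, 1], [-6.5, 0, 0, 0, 0, 0, 1], [-7, 0, 0, 0, 0, 0, 1]]]}}

```text
clock: 13.35
tcp_pos: [0.5214, 0.1684, 0.0977]
eef_rot: [-3.141, 0.0, 1.482]
force: [1.9, 3.1, 1.1]
grip_width: 0.001
```

```bash
python3 - <<'E'
from h import *
d=cap('side');crop(d,'s6',230,150,140,125,5)
plan((.517,.14,.1,85))
E
```

```text
t 13.4 tcp [0.5209 0.1676 0.0976] rpy [-1.7992e+02  5.0000e-02  8.4910e+01] F [ 0.1 -0.8  0.4] w 0.002
[-2.78 -0.14 -0.24] [-0.1  0.1 -0.1]
```

View pics/s6.png

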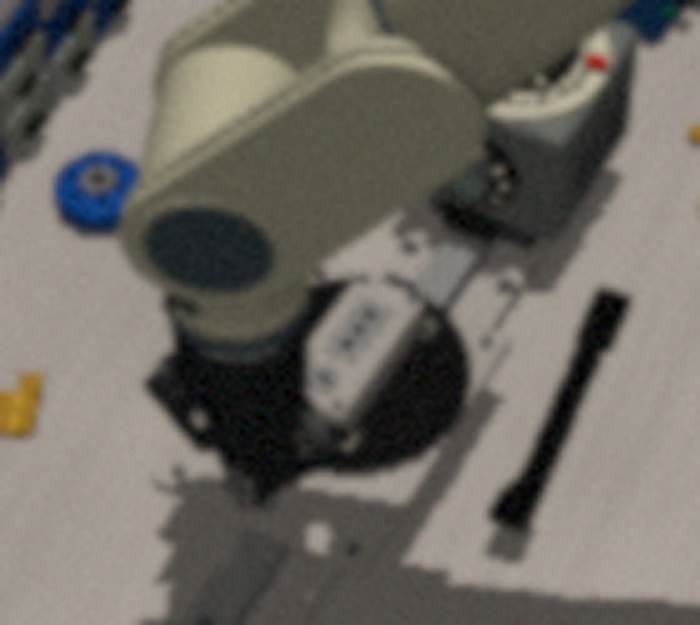

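{"api": "send_rows", "payload": {"targets": [[[-0.6, 0, 0, 0, 0, 0, 1], [-1.2, 0, 0, 0, 0, 0, 1], [-1.8, 0, 0, 0, 0, 0, 1], [-2.4, 0, 0, 0, 0, 0, 1], [-3, 0, 0, 0, 0, 0, 1], [-3.4, 0, 0, 0, 0, 0, 1]]]}}

```text
clock: 14.0
tcp_pos: [0.5179, 0.1342, 0.0976]
eef_rot: [-3.14, 0.0, 1.482]
force: [-2.2, 2.7, -0.7]
grip_width: -0.002
```

{"api": "send_rows", "payload": {"targets": [[[-0.4, 0, 0, 0, 0, 0, 1], [-0.8, 0, 0, 0, 0, 0, 1], [-1.2, 0, 0, 0, 0, 0, 1], [-1.6, 0, 0, 0, 0, 0, 1], [-1.6, 0, 0, 0, 0, 0, 1]]]}}

```text
clock: 14.5
tcp_pos: [0.5174, 0.1183, 0.0979]
eef_rot: [3.141, 0.0, 1.482]
force: [0.1, -0.2, 0.5]
grip_width: -0.004
```

{"api": "send_rows", "payload": {"targets": [[[-0.3, 0, 0, 0, 0, 0, 1], [-0.6, 0, 0, 0, 0, 0, 1], [-0.9, 0, 0, 0, 0, 0, 1], [-1.2, 0, 0, 0, 0, 0, 1]]]}}

```text
clock: 14.9
tcp_pos: [0.5166, 0.107, 0.098]
eef_rot: [3.14, -0.0, 1.482]
force: [1.5, 3.8, 0.9]
grip_width: -0.002
```

{"api": "send_rows", "payload": {"targets": [[[-0.2, 0, 0, 0, 0, 0, 1], [-0.4, 0, 0, 0, 0, 0, 1], [-0.6, 0, 0, 0, 0, 0, 1]]]}}

```text
clock: 15.2
tcp_pos: [0.516, 0.1009, 0.098]
eef_rot: [3.141, -0.0, 1.482]
force: [1.9, 3.3, 0.4]
grip_width: 0.001
```

{"api": "send_rows", "payload": {"targets": [[[-0.2, 0, 0, 0, 0, 0, 1], [-0.4, 0, 0, 0, 0, 0, 1], [-0.6, 0, 0, 0, 0, 0, 1]]]}}

```text
clock: 15.5
tcp_pos: [0.5158, 0.0974, 0.0981]
eef_rot: [3.14, -0.005, 1.48]
force: [1.3, 29.2, -1.3]
grip_width: -0.005
```

{"api": "send_rows", "payload": {"targets": [[[-0.2, 0, 0, 0, 0, 0, 1], [-0.4, 0, 0, 0, 0, 0, 1], [-0.6, 0, 0, 0, 0, 0, 1]]]}}

```text
clock: 15.8
tcp_pos: [0.5159, 0.097, 0.0983]
eef_rot: [3.139, -0.013, 1.477]
force: [1.3, 65.9, -7.0]
grip_width: -0.001
```

{"api": "send_rows", "payload": {"targets": [[[0.6, 0, 0, 0, 0, 0, 1], [1.5, 0, 0, 0, 0, 0, 1], [3, 0, 0, 0, 0, 0, 1], [4, 0, -2, 0, 0, 0, 1], [4, 0, -6, 0, 0, 0, 1], [4, 0, -11, 0, 0, 0, 1], [4, 0, -16, 0, 0, 0, 1], [7, 0, -18, 0, 0, 0, 1], [10, 0, -18, 0, 0, 0, 1], [12, 0, -18, 0, 0, 0, 1], [12, 0, -18, 0, 0, 0, 1]]]}}

```text
clock: 16.9
tcp_pos: [0.5249, 0.2105, 0.2778]
eef_rot: [-3.141, 0.0, 1.484]
force: [-0.5, 0.1, -0.7]
grip_width: -0.001
```

```bash
python3 - <<'E'
from h import *
d=cap('side');crop(d,'s7',270,110,130,110,6)
d=cap('top');crop(d,'t7',270,160,150,90,5)
plan()
E
```

```text
t 17.0 tcp [0.5245 0.2084 0.2773] rpy [-1.7992e+02  7.0000e-02  8.4960e+01] F [ 0.3 -0.6 -0.8] w -0.003
```

View pics/s7.png

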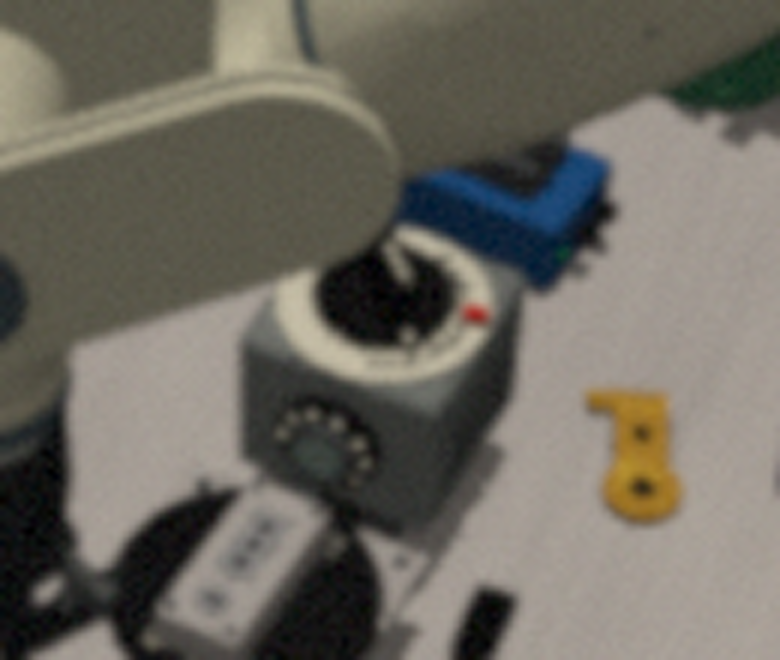

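View pics/t7.png

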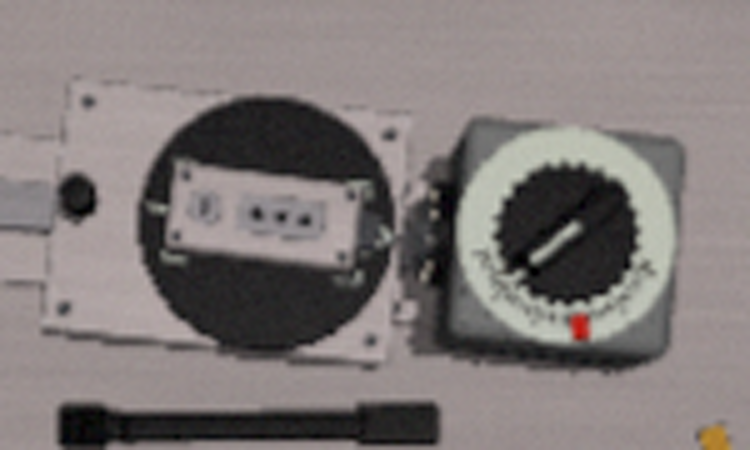

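```bash
python3 - <<'E'
from h import *
d=load('top');crop(d,'t7k',355,180,55,52,11)
d=load('side');crop(d,'s7k',310,140,55,45,13)
E
```

```text
(no output)
```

View pics/t7k.png

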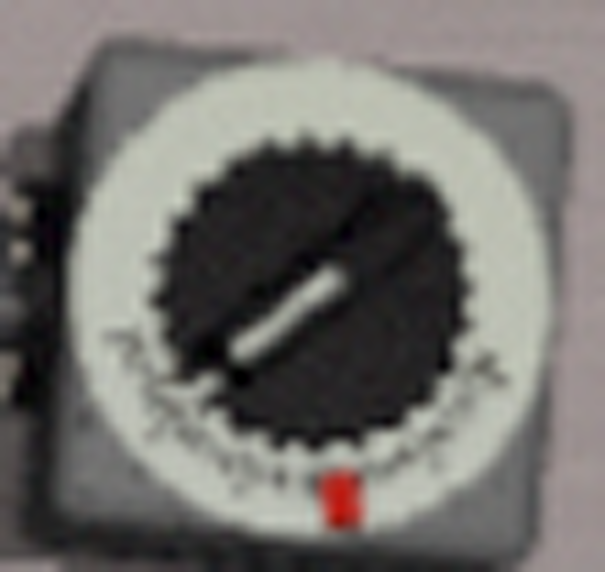

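View pics/s7k.png

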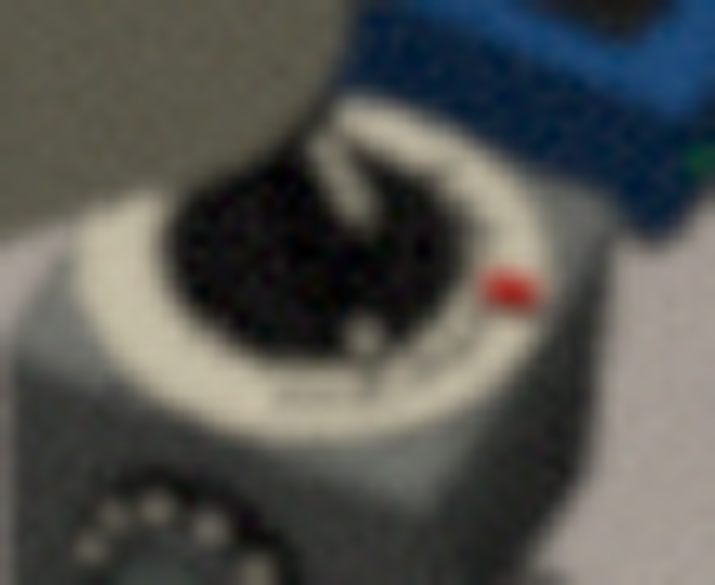

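```bash
python3 - <<'E'
from h import *
d=load('top')
q=lambda X,Y:((X+.5)/11-.5+355,(Y+.5)/11-.5+180)
k1=atz(d,*q(311,291),.159)[:2];k2=atz(d,*q(310,299),.149)[:2];print('centers',k1,k2)
k=(k1+k2)/2
an=lambda v:np.degrees(np.arctan2(v[1],v[0]))
p=atz(d,*q(208,385),.159)[:2];print('ptr skirt',p,an(p-k),np.linalg.norm(p-k))
a,b=atz(d,*q(237,353),.195)[:2],atz(d,*q(342,278),.195)[:2];print('line',an(a-b),a,b)
i=atz(d,*q(341,500),.155)[:2];print('index',i,an(i-k),np.linalg.norm(i-k))
i=atz(d,*q(340,475),.155)[:2];print('index in',i,an(i-k),np.linalg.norm(i-k))
s=load('side')
q=lambda X,Y:((X+.5)/13-.5+310,(Y+.5)/13-.5+140)
p=atz(s,*q(365,335),.159)[:2];print('side ptr',p);i2=atz(s,*q(512,290),.155)[:2];print(i2,'line',[atz(s,*q(*z),.195)[:2] for z in((322,150),(362,218))])
E
```

```text
centers [ 0.49323985 -0.20024065] [ 0.49253425 -0.20141035]
ptr skirt [ 0.46893729 -0.1744199 ] 132.2078864586445 0.03564893997781436
line 126.53633032715076 [ 0.47276838 -0.17705773] [ 0.49177649 -0.20271167]
index [ 0.44110881 -0.20838218] -171.69669463385563 0.052326763337859745
index in [ 0.44739155 -0.20813076] -170.87781715826634 0.046078277938020135
side ptr [ 0.46872226 -0.17110536]
[ 0.44100366 -0.20469593] line [array([ 0.49086057, -0.19413589]), array([ 0.47295079, -0.17537828])]
```

```bash
python3 - <<'E'
from h import *
plan((.493,-.2005,.27,130.5))
E
```

```text
t 17.0 tcp [0.5245 0.2084 0.2773] rpy [-1.7992e+02  7.0000e-02  8.4960e+01] F [ 0.3 -0.6 -0.8] w -0.003
[-41.01   0.46   0.78] [ -0.1   0.  -45.5]
```

{"api": "send_rows", "payload": {"targets": [[[-3, 0, 0.3, 0, 0, -5, -1], [-7.5, 0, 0.8, 0, 0, -10, -1], [-12.5, 0, 0.8, 0, 0, -16, -1], [-17.5, 0, 0.8, 0, 0, -22, -1], [-22.5, 0.1, 0.8, 0, 0, -28, -1], [-27.5, 0.2, 0.8, 0, 0, -34, -1], [-32.5, 0.3, 0.8, 0, 0, -40, -1], [-37, 0.4, 0.8, 0, 0, -45.5, -1], [-40, 0.5, 0.8, 0, 0, -45.5, -1], [-41, 0.5, 0.8, 0, 0, -45.5, -1], [-41, 0.5, 0.8, 0, 0, -45.5, -1], [-41, 0.5, 0.8, 0, 0, -45.5, -1]]]}}

```text
clock: 18.2
tcp_pos: [0.4932, -0.1996, 0.2695]
eef_rot: [-3.141, -0.001, 2.276]
force: [0.1, 0.7, -0.2]
grip_width: 0.997
```

```bash
python3 - <<'E'
from h import *
ctrl.capture('top')
d=cap('side');crop(d,'s8',280,100,120,100,6)
plan((.493,-.2005,.165,130.5))
E
```

```text
t 18.3 tcp [ 0.4936 -0.199   0.2697] rpy [-1.8000e+02 -4.0000e-02  1.3048e+02] F [-0.1  1.  -0.1] w 1.001
[-0.08 -0.14 10.47] [-0. -0. -0.]
```

View pics/s8.png

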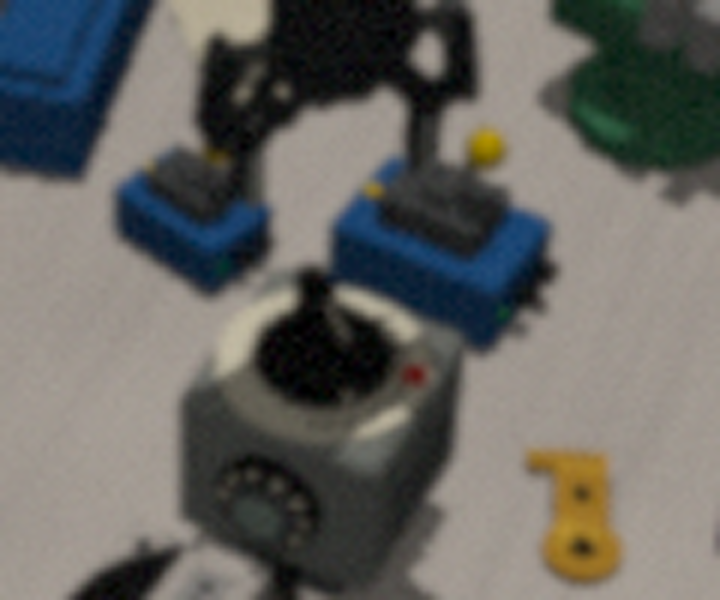

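{"api": "send_rows", "payload": {"targets": [[[0, -0.1, 3, 0, 0, 0, -1], [0, -0.1, 6, 0, 0, 0, -1], [0, -0.1, 8, 0, 0, 0, -1], [0, -0.1, 9.5, 0, 0, 0, -1], [0, -0.1, 10.3, 0, 0, 0, -1], [0, -0.1, 10.3, 0, 0, 0, -1], [0, -0.1, 10.3, 0, 0, 0, 1], [0, -0.1, 10.3, 0, 0, 0, 1], [0, -0.1, 10.3, 0, 0, 0, 1], [0, -0.1, 10.3, 0, 0, 0, 1], [0, -0.1, 10.3, 0, 0, 0, 1], [0, -0.1, 10.3, 0, 0, 0, 1]]], "force": 25}}

```text
clock: 19.5
tcp_pos: [0.4937, -0.2005, 0.1674]
eef_rot: [3.14, 0.001, 2.276]
force: [2.7, 3.4, 3.2]
grip_width: 0.183
```

{"api": "send_rows", "payload": {"targets": [[[0, 0, 0, 0, 0, 0, 1], [0, 0, 0, 0, 0, 0, 1], [0, 0, 0, 0, 0, 0, 1]]]}}

```text
clock: 19.8
tcp_pos: [0.4937, -0.2005, 0.1674]
eef_rot: [3.14, 0.001, 2.276]
force: [2.9, 4.3, 4.0]
grip_width: 0.179
```

```bash
python3 - <<'E'
from h import *
plan((.493,-.2005,.165,187.5))
print(ctrl.get_state()['moment'],np.degrees(ctrl.get_state()['joint_positions']))
E
```

```text
t 19.8 tcp [ 0.4937 -0.2005  0.1674] rpy [1.7992e+02 4.0000e-02 1.3040e+02] F [2.9 4.3 4. ] w 0.179
[ 0.05 -0.05  0.24] [  0.    0.1 -57.1]
[ 0.60071882 -0.32559859 -0.04321758] [-2.34146851e+01  2.15594920e+01  1.07852219e+02  6.39965298e-02
  5.05172256e+01 -6.38594278e+01]
```

{"api": "send_rows", "payload": {"targets": [[[0, 0, 0, 0, 0, -5, 1], [0, 0, 0, 0, 0, -10, 1], [0, 0, 0, 0, 0, -15, 1], [0, 0, 0, 0, 0, -20, 1], [0, 0, 0, 0, 0, -26, 1], [0, 0, 0, 0, 0, -32, 1], [0, 0, 0, 0, 0, -38, 1], [0, 0, 0, 0, 0, -44, 1], [0, 0, 0, 0, 0, -50, 1], [0, 0, 0, 0, 0, -54, 1], [0, 0, 0, 0, 0, -57, 1], [0, 0, 0, 0, 0, -57, 1]]]}}

```text
clock: 21.0
tcp_pos: [0.4943, -0.1993, 0.1674]
eef_rot: [3.14, 0.003, -3.011]
force: [5.3, 11.6, 2.9]
grip_width: 0.182
```

{"api": "send_rows", "payload": {"targets": [[[0, 0, 0, 0, 0, 0, 1], [0, 0, 0, 0, 0, 0, 1], [0, 0, 0, 0, 0, 0, -0.2], [0, 0, 0, 0, 0, 0, -1], [0, 0, 0, 0, 0, 0, -1], [0, 0, 0, 0, 0, 0, -1], [0, 0, 0, 0, 0, 0, -1]]]}}

```text
clock: 21.7
tcp_pos: [0.4928, -0.201, 0.1667]
eef_rot: [3.142, -0.0, -3.012]
force: [-0.2, -0.8, 0.6]
grip_width: 0.992
```

```bash
python3 - <<'E'
from h import *
plan((.493,-.2005,.29,187.5),(.412,-.424,.28,171))
E
```

```text
t 21.7 tcp [ 0.4928 -0.201   0.1667] rpy [ 1.800e+02 -1.000e-02 -1.726e+02] F [-0.2 -0.8  0.6] w 0.992
[ -0.02   0.05 -12.33] [ 0.  -0.  -0.1]
[ 10.89 -21.07 -11.33] [-0.  -0.  16.4]
```

{"api": "send_rows", "payload": {"targets": [[[0, 0, -2, 0, 0, 0, -1], [0, 0, -5, 0, 0, 0, -1], [0, 0, -9, 0, 0, 0, -1], [0, 0, -12.3, 0, 0, 0, 1], [3, -5, -12, 0, 0, 5, 1], [6, -10, -12, 0, 0, 10, 1], [9, -15, -11.5, 0, 0, 16, 1], [10.9, -19, -11.3, 0, 0, 16, 1], [10.9, -21, -11.3, 0, 0, 16, 1], [10.9, -21, -11.3, 0, 0, 16, 1], [10.9, -21, -11.3, 0, 0, 16, 1]]]}}

```text
clock: 22.8
tcp_pos: [0.4113, -0.4237, 0.2793]
eef_rot: [3.141, -0.001, 2.99]
force: [-0.4, 0.3, -0.4]
grip_width: -0.002
```

```bash
python3 - <<'E'
from h import *
d=cap('side');crop(d,'s9k',310,140,55,45,13);save('s9',d['img'])
d=cap('top');crop(d,'t9k',355,180,55,52,11);save('t9',d['img'])
plan()
E
```

```text
t 22.9 tcp [ 0.412  -0.4222  0.2796] rpy [ 1.7996e+02 -3.0000e-02  1.7144e+02] F [-0.3 -0.6  0.9] w -0.004
```

View pics/t9k.png

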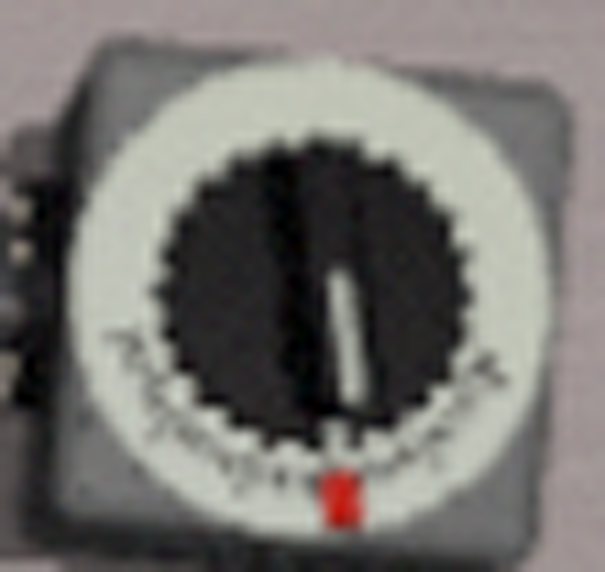

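View pics/s9k.png

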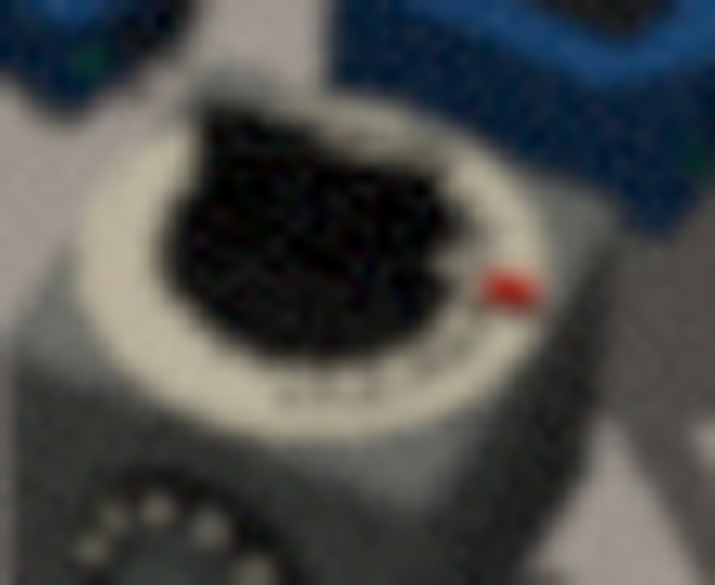

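View pics/s9.png

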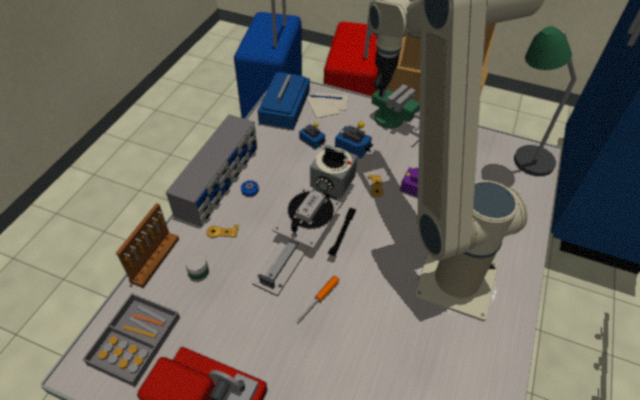

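The pointer mark (340,432 in the crop) stands right above the red tab (341,475). The lock and carriage look fine. Next is the lamp.

{"api": "send_rows", "payload": {"targets": [[[0, 0.1, 3, 0, 0, 0, 1], [0, 0.1, 7, 0, 0, 0, 1], [0, 0.1, 11, 0, 0, 0, 1], [0, 0.1, 14.5, 0, 0, 0, 1], [0, 0.1, 16.5, 0, 0, 0, 1], [0, 0.1, 16.5, 0, 0, 0, 1], [-1, 0.1, 16.5, 0, 0, 0, 1], [-2, 0.1, 16.5, 0, 0, 0, 1], [-3, 0.1, 16.5, 0, 0, 0, 1], [-3.5, 0.1, 16.5, 0, 0, 0, 1], [-4, 0.1, 16.5, 0, 0, 0, 1], [-4.5, 0.1, 16.5, 0, 0, 0, 1]]]}}

```text
clock: 24.1
tcp_pos: [0.4564, -0.4287, 0.115]
eef_rot: [3.141, -0.001, 2.992]
force: [-2.2, 0.2, 1.8]
grip_width: -0.002
```

{"api": "send_rows", "payload": {"targets": [[[-0.5, 0, 0, 0, 0, 0, 1], [-1, 0, 0, 0, 0, 0, 1], [-1.5, 0, 0, 0, 0, 0, 1], [-2, 0, 0, 0, 0, 0, 1], [-2.5, 0, 0, 0, 0, 0, 1], [-3, 0, 0, 0, 0, 0, 1], [-3.4, 0, 0, 0, 0, 0, 1], [-3.8, 0, 0, 0, 0, 0, 1]]]}}

```text
clock: 24.9
tcp_pos: [0.4945, -0.4346, 0.1147]
eef_rot: [-3.142, -0.0, 2.992]
force: [-1.7, -0.7, -0.7]
grip_width: -0.004
```

```bash
python3 - <<'E'
from h import *
d=cap('side');crop(d,'s10',310,90,90,75,8)
plan()
E
```

```text
t 24.95 tcp [ 0.4951 -0.4347  0.1147] rpy [-1.7999e+02  2.0000e-02  1.7143e+02] F [-0.6 -0.2 -0.9] w 0.003
```

View pics/s10.png

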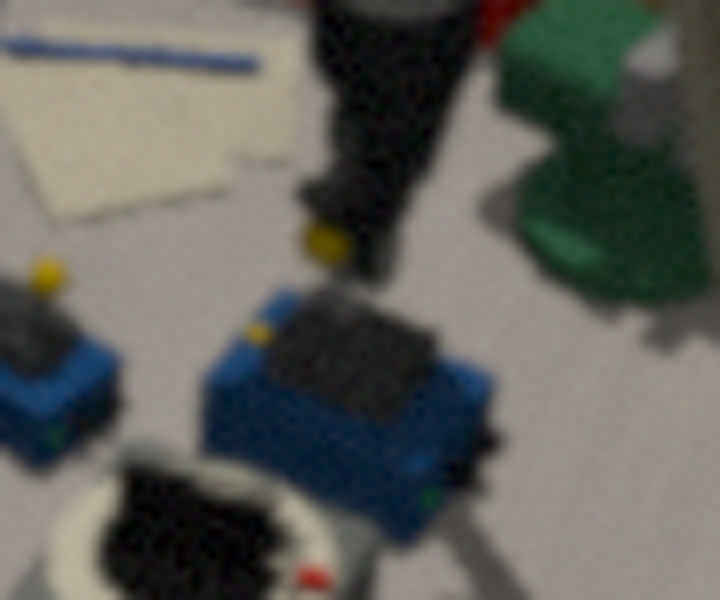

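{"api": "send_rows", "payload": {"targets": [[[-0.3, 0, 0, 0, 0, 0, 1], [-0.6, 0, 0, 0, 0, 0, 1], [-0.8, 0, 0, 0, 0, 0, 1]]]}}

```text
clock: 25.25
tcp_pos: [0.5022, -0.4356, 0.1146]
eef_rot: [3.141, -0.001, 2.992]
force: [-2.0, 0.6, -0.1]
grip_width: -0.002
```

{"api": "send_rows", "payload": {"targets": [[[-0.2, 0, 0, 0, 0, 0, 1], [-0.4, 0, 0, 0, 0, 0, 1], [-0.4, 0, 0, 0, 0, 0, 1]]]}}

```text
clock: 25.55
tcp_pos: [0.5027, -0.4356, 0.1143]
eef_rot: [3.14, -0.007, 2.992]
force: [-14.4, 0.5, 6.0]
grip_width: 0.001
```

{"api": "send_rows", "payload": {"targets": [[[-0.1, 0, 0, 0, 0, 0, 1], [0.5, 0, 0, 0, 0, 0, 1], [2, 0, 0, 0, 0, 0, 1], [4, 0, 0, 0, 0, 0, 1], [6, 0, -2, 0, 0, 0, 1], [8, 0, -6, 0, 0, 0, 1], [10, 0, -11, 0, 0, 0, 1], [10, 2, -15, 0, 0, 0, 1], [10, 0, -18, 0, 0, 0, 1], [14, -2, -18, 0, 0, 0, 1], [16, -4, -18, 0, 0, 0, 1], [16, -4, -18, 0, 0, 0, 1]]]}}

```text
clock: 26.75
tcp_pos: [0.3402, -0.4537, 0.2958]
eef_rot: [-3.14, 0.001, 2.989]
force: [-0.2, 0.8, -0.8]
grip_width: -0.002
```

```bash
python3 - <<'E'
from h import *
d=cap('side');crop(d,'s11',310,100,90,75,8)
d=cap('top');save('t11',d['img']);crop(d,'t11b',270,160,220,90,3.6)
plan()
d=load('top');q=lambda u,v:u
E
```

```text
t 26.85 tcp [ 0.342  -0.4524  0.2952] rpy [-1.7997e+02  8.0000e-02  1.7133e+02] F [-0.  -0.1 -0. ] w 0.0
```

View pics/s11.png

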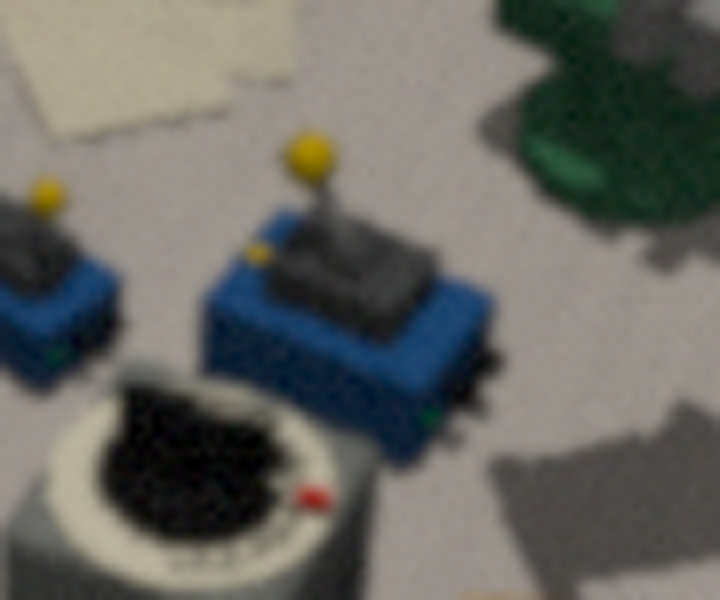

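View pics/t11.png

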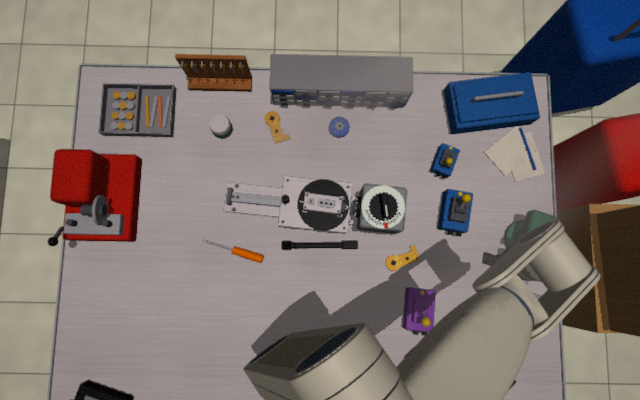

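View pics/t11b.png

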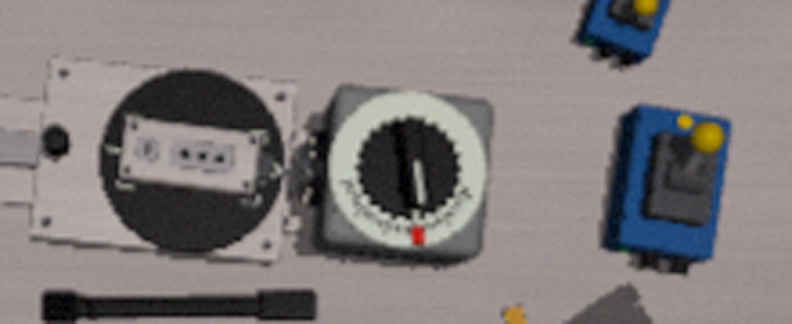

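```bash
python3 - <<'E'
from h import *
d=load('top')
q=lambda X,Y:((X+.5)/3.6-.5+270,(Y+.5)/3.6-.5+160)
b=atz(d,*q(707,138),.125)[:2];e=np.array([np.cos(np.radians(-9)),np.sin(np.radians(-9))]);print('ball along',(b-[.498,-.438])@e, (np.array([.4752,-.4342])-[.498,-.438])@e)
t=atz(d,*q(192,160),.074)[:2];print('tt',t,'moved',np.linalg.norm(t-[.5194,.1168]))
cs=[atz(d,*q(*p),.104)[:2] for p in[(127,115),(262,130),(256,195),(120,178)]];c=np.mean(cs,0)
ax=cs[1]+cs[2]-cs[0]-cs[3];a=atz(d,*q(108,150),.074)-atz(d,*q(280,170),.074)
print('lock',c-t,np.degrees(np.arctan2(ax[1],ax[0])),'arrow',np.degrees(np.arctan2(-a[1],-a[0])))
hsv=cv2.cvtColor(d['img'],cv2.COLOR_RGB2HSV)
m=((hsv[...,0]<8)|(hsv[...,0]>172))&(hsv[...,1]>170);m[:, :370]=0;m[:,400:]=0;m[:215]=0;m[240:]=0
v,u=np.nonzero(m);print('tab',u.mean(),v.mean(),len(u))
crop(d,'t11k',355,180,55,52,11)
E
```

```text
ball along 0.02820612955232435 -0.02311374513272201
tt [ 0.50659248 -0.03626254] moved 0.15359743777828327
lock [0.00042412 0.00121368] -95.57742670880779 arrow -95.47584431475563
tab 385.5 225.0 10
```

View pics/t11k.png

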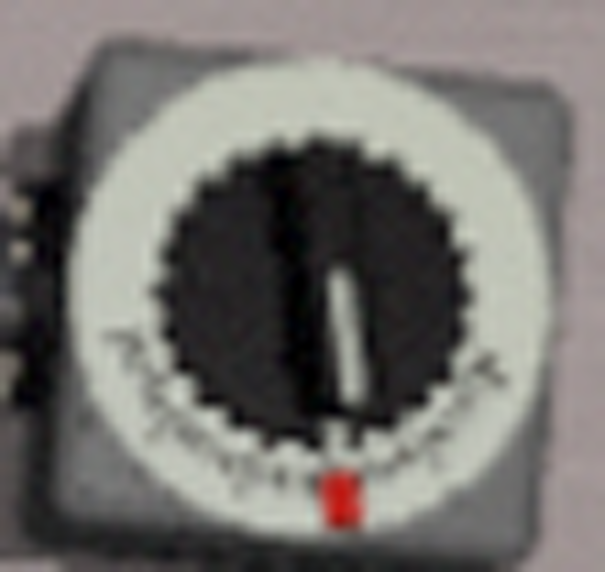

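```bash
python3 - <<'E'
from h import *
plan();print(np.abs(ctrl.get_state()['joint_vel']).max());print(ctrl.close_job())
E
```

```text
t 26.85 tcp [ 0.342  -0.4524  0.2952] rpy [-1.7997e+02  8.0000e-02  1.7133e+02] F [-0.  -0.1 -0. ] w 0.0
0.02423454512102932
the job is handed in; nothing more can be done
None
```

I completed the whole setup and handed the job in at about 27 s of the 61 s allowed; no verdict was reported.

- **Lock:** I laid it on the turntable with about 9 N of contact force. The last picture puts it within about 2 mm of the turntable's centre and well under 1° off the arrow. The turntable stands about 1° off the rail line.
- **Carriage:** I pushed it until it stopped hard, with the wrist force rising to 66 N. The images show it moved about 154 mm. That travel alone doesn't prove it is home, because its starting position was unknown, but the hard stop does indicate it.
- **Focus knob:** I turned it 57°. The white pointer mark stands in front of the red tab, at most about 2–3 mm off, and the tab did not move. My angle readings for the tab disagreed by about 3° between the two cameras, which is about 2 mm at the pointer.
- **Lamp toggle:** I pushed it to its stop, where the force rose to about 14 N. The yellow ball moved about 51 mm, close to the full throw of 53 mm.
- **Bystanders:** None of them looks moved in the last overall picture; I checked that by eye and did not measure it. The arm is clear of everything.

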